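Set up a painting place around a wet house plaque

ROBOT

A 6-joint arm with a two-finger parallel gripper is mounted at the origin on the work surface. World frame = base frame: x ahead of the robot, y to its left, z up, the work surface at z = 0. Lengths are in m, angles in degrees, forces in N, time in s.
With the tool pointing down it reaches from about 0.3 to 0.75 m from the base axis. Payload 8.5 kg.
Tool frame: the origin (TCP) lies on the mounting face of the last link; the fingertips stand 166 mm ahead of it and the grasp point (between the pads) lies 147 mm ahead of it; z points along the fingers, y is the direction in which the jaws open and shut (so a half turn about z gives the same grasp; the last joint's range is limited). The gripper opens to 88 mm and grips with 3 to 60 N. Pads are 18 mm wide; open, the fingers measure 123 mm over their backs; the gripper's body (75 mm by 187 mm) begins 45 mm behind the grasp point.
Start: joints at [61.576, 21.807, 74.336, -0, 83.858, -12.336], TCP at [0.152, 0.528, 0.405] pointing down, gripper open.
Joint ranges: [-178.18, 178.18], [-50.72, 133.34], [12.68, 142.11], [-81.47, 261.47], [9.98, 163.14], [-165.26, 165.26]. Speed limits (degrees/s): [136.94, 136.94, 180, 180, 180, 180].

INTERFACE

Orientations are given as [roll, pitch, yaw] about the fixed x, y, z axes, in that order (R = Rz(yaw) Ry(pitch) Rx(roll)).
In Python, from cell import manip, vision, hand_in, search_frame gives the robot as it stands.
- The arm moves only by the tool arm_command, never from a script. Its argument "commands" is a list of rows, each an object with "translation": the shift along the tool's x, y, z in units of 50 mm (1.0 is 50 mm), a list of three; "spin": the turn about the tool's z in units of 10 degrees (1.0 is 10 degrees); "claw": the opening, from 0 (shut) to 1 (fully open). A call has 1 to 10 rows; each row shifts and turns the commanded pose from where the row before left it, along the tool's axes as they then stand; what a row does not reach is not made up. A row lasts 1/8 s, in which the tool goes at most 62.5 mm and 10.7 degrees, less where a joint would pass 70% of its speed; a pose out of reach is approached as far as the arm can. A call is refused whole if a number of a shift passes 1 or a number of a turn 1, either way. A call with a gripper value outside its range is refused whole. The fingers move at their own pace and stop on an object; "grip_force" is the grip in N (left out, the last holds). Time passes only in rows, so rows that do not move let the fingers close. It gives the time, the measured TCP pose, the force and the opening at its end, in the units of the state.
- manip.state(): the state, without advancing time (a new reading comes with each control period).
- vision.camera(name): name is "scene" or "side" or "wrist"; returns the picture (420x560x3 uint8, red, green, blue); there is no depth.
- vision.get_calibration(name): a dict with "fx", "fy", "cx", "cy" (pixels), "world_from_camera" (4x4, takes a point from camera to world coordinates). Camera axes: x right, y up, looking along -z (the intrinsics and any distortion apply to the point x, -y, -z); pixel columns grow to the right and rows downward; lengths in m; the calibration is good to about 2 mm. A picture is of the moment at which its call begins: read the wrist's pose just before it. get_calibration takes no time and is no camera call; for the wrist camera it gives the pose at the moment of the call.
- hand_in(): hands the job in, once; it reports no verdict.
Trained networks look in the newest picture that a camera, given by its name, has taken for a name from the list of things; names that differ only in an ending like _2 or _b are one class to them, and where a whole thing is asked for, a point or a joint stands for the part that bears it (a point fixed in the world has none). Each returns a list of dicts, best first, with "conf" (0 to 1); they miss things now and then, are a little off and sometimes report something else, mostly with a low value. They report only what shows in the picture. A call takes as long as a camera call. They do not tell look-alikes from the thing itself.
- search_frame(query, camera): "rect" ([left, top, right, bottom] in pixels, round what is visible of it).
The state is a dict: "time": time; "joint_positions": joint angles; "dq": joint speeds; "joint_efforts": joint torques, N m; "ee_pos": TCP position; "tool_rot": TCP orientation; "force": force on the tool from outside, world axes, zero at the start; "torque": the same for the moment, N m; "gripper_width": opening from 0.0 (shut) to 1.0 (fully open).
Only numpy, scipy, OpenCV 4.12 (cv2) and the standard library are available. Lean on these libraries where they do the work, as an engineer would, in place of code of your own. Each camera call takes 0.05 s, during which the arm holds its last target.

TASK

Set up the painting place around the freshly painted house-shaped plaque, taking left and right as you see the house from above with its roof pointing up: stand the tall jar on the rubber coaster left of the house, the squat tub on the coaster right of it with the small pot stacked on the tub's lid, and the open cup on the coaster beyond the roof's peak. Centre each one on what it stands on, upright and let go. Let nothing touch the wet house, and do not knock over the glue bottle.

Things in the scene. Friction and masses are not known exactly. Their poses are not given: they have to be found in the camera images.
- house: flat white house-shaped wooden plaque lying on the table, fixed, wet with paint: 110 mm from door sill to roof peak, 90 mm wide, 12 mm thick at most; grey roof edges meeting in a right-angled peak, dark door at the sill end. Origin at the middle of its outline on the table; its x axis points from the door sill to the roof peak (peak at x = 55 mm, sill at x = -55 mm), y to the left of the house, z up. It may lie turned any way.
- coaster_left: round dark rubber coaster, 76 mm across, 4 mm thick, fixed to the table; origin at the centre of its underside, on the table. It lies beside the left wall of the house, about 105 to 115 mm from the house's middle.
- coaster_right: round dark rubber coaster, 76 mm across, 4 mm thick, fixed to the table; origin at the centre of its underside, on the table. It lies beside the right wall of the house, about 105 to 115 mm from the house's middle.
- coaster_roof: round dark rubber coaster, 76 mm across, 4 mm thick, fixed to the table; origin at the centre of its underside, on the table. It lies beyond the roof's peak, about 105 to 115 mm from the house's middle.
- tall_jar: closed tall round plastic paint jar, 100 mm high, 58 mm across all the way up, white body with a paper label, grey lid 18 mm high; about 0.3 kg. Stands upright on the table at the start, loose; origin at the centre of its underside, z up.
- tub: closed squat round plastic paint tub, 50 mm high, white body 60 mm across with a paper band, flat grey lid 62 mm across and 10 mm high; about 0.18 kg. Stands upright on the table at the start, loose; origin at the centre of its underside, z up.
- cup: open, empty, round white plastic mixing cup, 90 mm high, 58 mm across at the foot and 63 mm at the rim, wall 3 mm; about 70 g. Stands upright on the table at the start, loose; origin at the centre of its underside, z up.
- small_pot: closed small round paint pot, 36 mm high, white body 38 mm across, flat grey lid 40 mm across and 8 mm high; about 50 g. Stands upright on the table at the start, loose; origin at the centre of its underside, z up.
- glue_bottle: slim yellow glue bottle with an orange nozzle, 36 mm across and 127 mm high, standing loose at the left of the table among the other things; not to be knocked over. Origin at the centre of its underside, z up.
There are look-alikes about, which are no part of the job. What is shaped like the tall_jar but brown or green is not meant.

How it is judged (in metres and radians):
At the end, for the whole second after the job is handed in: The tall jar stands on the coaster left of the house, the tub on the right one and the cup on the one beyond the roof's peak, each within 12 mm of the coaster's centre; the small pot stands on the tub's lid within 12 mm of the tub's axis; all four upright (within 0.1 rad), let go and at rest (horizontal distance between tall_jar and coaster_left below 0.012 m and height (world z) of tall_jar between 0.001 and 0.009 m and horizontal distance between tub and coaster_right below 0.012 m and height (world z) of tub between 0.001 and 0.009 m and horizontal distance between cup and coaster_roof below 0.012 m and height (world z) of cup between 0.001 and 0.009 m and horizontal distance between small_pot and tub below 0.012 m and z of small_pot in the frame of tub between 0.045 and 0.055 m and angle between each of tall_jar, tub, cup, small_pot's own z axis and vertical below 0.1 rad and linear speed of each of tall_jar, tub, cup, small_pot below 0.02 m/s); the robot touches nothing.
It fails at once if something touches the wet house (contact force between house and anything else above 0.5 N).
It fails at once if the glue bottle is knocked over (angle between glue_bottle's own z axis and vertical above 0.6 rad).
It also fails if it takes over 102 s, if anything falls off the work surface, if the arm or the gripper's body presses on something with over 40 N, if the wrist force passes 120 N, or if a joint passes its speed limit or range.

## Working session

There is one attempt and no reset: what is moved stays moved. The work goes in short steps, Python scripts to look and compute and a tool call to move; the robot and the scene stay as the last step left them, time stands still between calls to the robot, and variables do not carry over. Pictures are saved under pics/ and viewed, and the job is handed in when it is done.

Besides the shell and the picture viewer there is one more tool, called after ">>>" as name(argument=value, ...), one argument or row to a line, values as JSON. arm_command: Moves the arm, as the interface text tells. Its arguments: {"type":"object","properties":{"commands":{"type":"array","items":{"type":"object","properties":{"translation":{"type":"array","items":{"type":"number"}},"spin":{"type":"number"},"claw":{"type":"number"}}}},"grip_force":{"type":"number"}},"required":["commands"]}

```bash
mkdir -p pics; cat > h.py <<'E'
import numpy as np, cv2
from cell import manip, vision, hand_in, search_frame
def snap(cam,fn):
    im=vision.camera(cam); cv2.imwrite('pics/'+fn,im[:,:,::-1]); return im
def ray(cam,uv,z,cal=None):
    c=cal or vision.get_calibration(cam); T=np.array(c["world_from_camera"])
    d=T[:3,:3]@np.array([(uv[0]-c["cx"])/c["fx"],-(uv[1]-c["cy"])/c["fy"],-1.0])
    o=T[:3,3]; return o+d*(z-o[2])/d[2]
def proj(cam,P,cal=None):
    c=cal or vision.get_calibration(cam); T=np.array(c["world_from_camera"])
    p=np.linalg.inv(T)@np.append(P,1); return np.array([c["cx"]+c["fx"]*p[0]/-p[2], c["cy"]-c["fy"]*p[1]/-p[2]])
E
python3 - <<'E'
from h import *
print(manip.state())
for c in ["scene","side","wrist"]:
    snap(c,c+"0.png"); k=vision.get_calibration(c); print(c,k)
E
```

```text
{'time': 0.0, 'joint_positions': array([ 6.15756412e+01,  2.18372170e+01,  7.43831681e+01,  7.23143035e-04,
        8.38587693e+01, -1.23340107e+01]), 'dq': array([ 0.03139907, -0.00037136,  0.10227207,  0.06562989,  0.06453287,
       -0.04478279]), 'joint_efforts': array([-1.22158894e-03, -4.37961137e+01, -2.24545169e+01,  7.11425627e-02,
        3.54588556e-02, -1.20166219e-04]), 'ee_pos': array([0.15239113, 0.52840726, 0.40418231]), 'tool_rot': array([-1.79922826e+02, -1.76104976e-02,  1.63909562e+02]), 'force': array([ 0.15716764, -1.23424518, -0.06959009]), 'torque': array([ 0.01842487, -0.00937562, -0.05178082]), 'gripper_width': 1.000863609836736}
scene {'fx': 538.4864338326281, 'fy': 538.4864338326281, 'cx': 281.75112445520665, 'cy': 194.29351014883517, 'world_from_camera': array([[-0.87218624, -0.27089576,  0.40731641,  1.10425229],
       [ 0.48911924, -0.47049188,  0.7344384 ,  1.04664863],
       [-0.00731718,  0.83979335,  0.54285687,  0.80259719],
       [ 0.        ,  0.        ,  0.        ,  1.        ]])}
side {'fx': 414.55572121995345, 'fy': 414.55572121995345, 'cx': 278.19527855572056, 'cy': 209.2514845275617, 'world_from_camera': array([[ 0.96851224,  0.11749826, -0.21949533,  0.33006046],
       [-0.24869288,  0.49786327, -0.83083333, -0.76240707],
       [ 0.01165719,  0.85925917,  0.51140765,  0.54324248],
       [ 0.        ,  0.        ,  0.        ,  1.        ]])}
wrist {'fx': 368.36129710241323, 'fy': 368.36129710241323, 'cx': 275.7671210762547, 'cy': 213.88542865831482, 'world_from_camera': array([[ 2.77360797e-01, -9.22539980e-01, -2.68311336e-01,
         8.27512154e-02],
       [ 9.60765830e-01,  2.66297805e-01,  7.75532060e-02,
         5.48062699e-01],
       [-9.52134141e-05, -2.79294582e-01,  9.60205461e-01,
         3.83562627e-01],
       [ 0.00000000e+00,  0.00000000e+00,  0.00000000e+00,
         1.00000000e+00]])}
```

View pics/scene0.png

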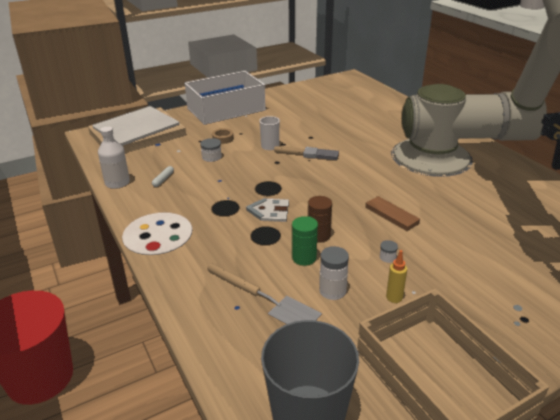

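View pics/side0.png

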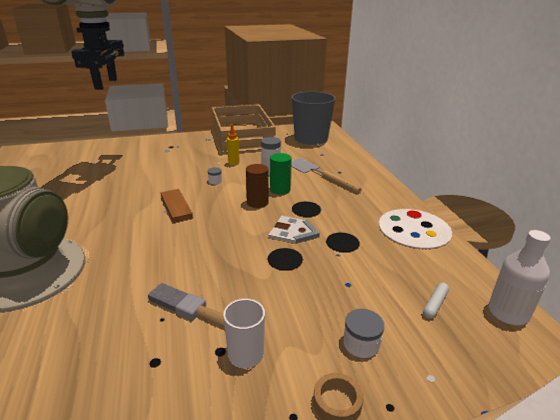

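View pics/wrist0.png

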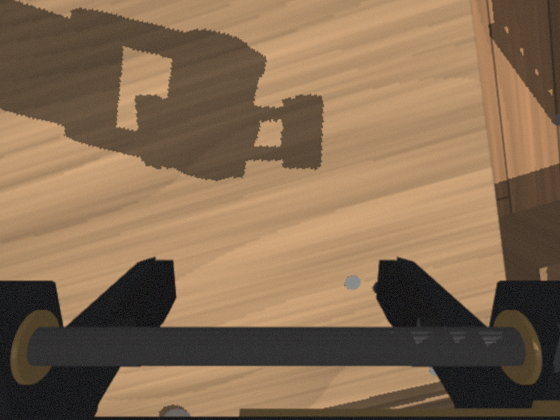

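The scene picture shows these things:
- House at (270,209), with coasters at (268,188), (225,208) and (265,236).
- White jar at (333,273), with the brown (319,217) and green (304,240) look-alikes beside it.
- Small pot at (389,252), glue bottle at (397,281), tub at (210,150) and cup at (270,132).

Next I'll measure them and enlarge the crops.

```bash
python3 - <<'E'
from h import *
a=cv2.imread('pics/scene0.png');b=cv2.imread('pics/side0.png')
for c,im in (("scene",a),("side",b)):
  for n in ["house","coaster_left","tall_jar","tub","cup","small_pot","glue_bottle"]:
    r=search_frame(n,c)
    for q in r[:5]:
        if q['conf']>0.2:
            x=q['rect']; print(c,n,np.round(x,1),round(q['conf'],2),"ctr z0",np.round(ray(c,((x[0]+x[2])/2,(x[1]+x[3])/2),0.004)[:2],3))
cv2.imwrite('pics/c1.png',np.hstack([cv2.resize(a[170:255,200:300],(400,340),interpolation=3),cv2.resize(b[190:280,255:361],(400,340),interpolation=3)]))
cv2.imwrite('pics/c2.png',np.hstack([cv2.resize(a[190:310,280:420],(400,343),interpolation=3),cv2.resize(b[120:240,180:320],(400,343),interpolation=3)]))
E
```

```text
scene house [248.  200.  292.6 220.3] 0.93 ctr z0 [0.568 0.018]
scene house [385.7 250.2 407.8 304.4] 0.66 ctr z0 [0.45  0.386]
scene coaster_left [247.3 223.4 283.  247.4] 0.56 ctr z0 [0.631 0.107]
scene tall_jar [318.2 248.  349.9 299.4] 0.83 ctr z0 [0.563 0.308]
scene tall_jar [303.8 198.6 334.3 241. ] 0.69 ctr z0 [0.481 0.118]
scene tall_jar [291.4 218.4 316.2 266.2] 0.59 ctr z0 [0.563 0.178]
scene tub [199.1 140.2 224.  164. ] 0.91 ctr z0 [ 0.576 -0.354]
scene cup [258.8 114.8 280.3 149.6] 0.64 ctr z0 [ 0.354 -0.386]
scene small_pot [380.8 239.2 397.7 260.8] 0.69 ctr z0 [0.404 0.303]
scene glue_bottle [387.5 251.7 404.9 305.8] 0.78 ctr z0 [0.454 0.389]
side house [268.  216.6 317.2 239.1] 0.9 ctr z0 [0.573 0.022]
side house [260.  133.4 281.7 167.6] 0.42 ctr z0 [0.633 0.491]
side coaster_left [291.9 202.5 321.8 216.7] 0.88 ctr z0 [0.632 0.095]
side tall_jar [248.  166.2 267.9 205.1] 0.97 ctr z0 [0.538 0.252]
side tall_jar [259.6 135.6 281.8 166.4] 0.8 ctr z0 [0.631 0.486]
side tall_jar [268.1 151.4 293.7 195.9] 0.61 ctr z0 [0.621 0.312]
side tub [348.2 307.2 385.5 359.6] 0.76 ctr z0 [ 0.606 -0.32 ]
side cup [224.  300.  264.3 368.9] 0.86 ctr z0 [ 0.403 -0.273]
side small_pot [206.9 168.9 222.6 183.2] 0.52 ctr z0 [0.428 0.34 ]
side glue_bottle [226.9 126.6 242.7 164. ] 0.92 ctr z0 [0.523 0.562]
```

View pics/c1.png

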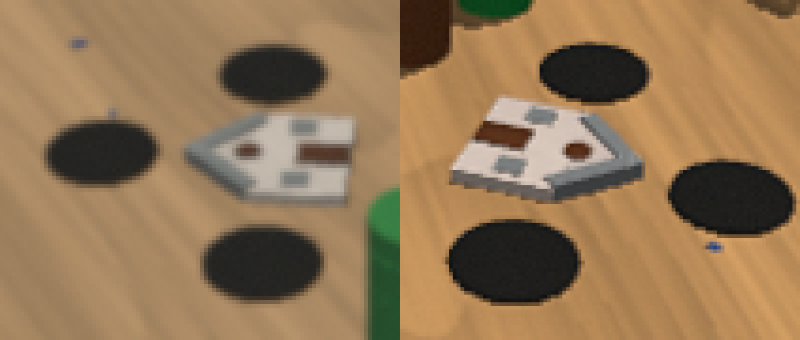

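View pics/c2.png

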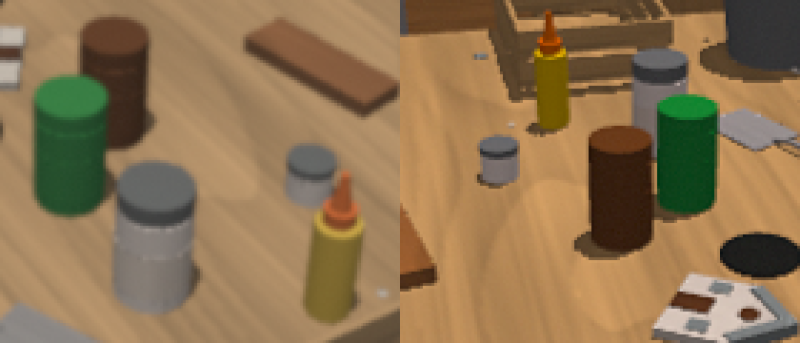

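The house's peak points along about world +x. That makes the +y coaster (scene (265,236)) left, the -y coaster (scene (268,188)) right, and scene (225,208) roof. Of the three jar shapes in scene, (333,273) is white with a grey lid, (319,217) is brown and (304,240) is green. The white one fits, and the crop confirms it.

```bash
cat >> h.py <<'E'
from scipy.optimize import least_squares
CY={"tall_jar":[(0,29),(100,29)],"tub":[(0,30),(40,30),(40,31),(50,31)],"cup":[(0,29),(90,31.5)],"small_pot":[(0,19),(28,19),(28,20),(36,20)],"glue_bottle":[(0,18),(85,18),(127,3)]}
def rect_of(cam,n,x,y,z0=0,cal=None):
    t=np.linspace(0,2*np.pi,40); c=cal or vision.get_calibration(cam)
    P=np.array([proj(cam,[x+r/1e3*np.cos(a),y+r/1e3*np.sin(a),z0+h/1e3],c) for h,r in CY[n] for a in t])
    return np.r_[P.min(0),P.max(0)]
def fit(n,rects,z0=0,x0=(.5,0.)):
    f=lambda p:np.concatenate([rect_of(c,n,p[0],p[1],z0)-np.array(r) for c,r in rects])
    s=least_squares(f,x0,loss='soft_l1'); return s.x,f(s.x)
E
python3 - <<'E'
from h import *
R={"tall_jar":((318.2,248,349.9,299.4),(259.6,135.6,281.8,166.4)),
"brown":((303.8,198.6,334.3,241),(248,166.2,267.9,205.1)),"green":((291.4,218.4,316.2,266.2),(268.1,151.4,293.7,195.9)),
"tub":((199.1,140.2,224,164),(348.2,307.2,385.5,359.6)),"cup":((258.8,114.8,280.3,149.6),(224,300,264.3,368.9)),
"small_pot":((380.8,239.2,397.7,260.8),(206.9,168.9,222.6,183.2)),"glue_bottle":((387.5,251.7,404.9,305.8),(226.9,126.6,242.7,164))}
for n,(a,b) in R.items():
    m={"brown":"tall_jar","green":"tall_jar"}.get(n,n)
    x,r=fit(m,[("scene",a),("side",b)]); xa,_=fit(m,[("scene",a)],x0=x); xb,_=fit(m,[("side",b)],x0=x)
    print(n,np.round(x,4),np.round(xa,3),np.round(xb,3),"res",np.round(r,1))
# coasters
for c,roi in (("scene",(200,175,295,250)),("side",(260,195,370,280))):
    im=cv2.imread(f'pics/{c}0.png'); g=im.max(2); x0,y0,x1,y1=roi
    m=np.zeros_like(g); m[y0:y1,x0:x1]=(g[y0:y1,x0:x1]<60)*255
    cs,_=cv2.findContours(m,cv2.RETR_EXTERNAL,cv2.CHAIN_APPROX_NONE)
    for k in cs:
        if cv2.contourArea(k)<150: continue
        W=np.array([ray(c,p,0.004)[:2] for p in k[:,0,:]]);
        A=np.c_[2*W,np.ones(len(W))]; s=np.linalg.lstsq(A,(W**2).sum(1),rcond=None)[0]
        print(c,"coaster",np.round(s[:2],4),"r",round(np.sqrt(s[2]+s[0]**2+s[1]**2),4),k[:,0].mean(0))
for c,uvs in (("scene",[(200+186/4,170+150/4),(200+355/4,170+116/4),(200+347/4,170+203/4)]),("side",[(255+(643-400)*.265,190+160*.265),(255+80*.265,190+96*.265),(255+50*.265,190+175*.265)])):
    print(c,[np.round(ray(c,u,0.012)[:2],3) for u in uvs])
E
```

```text
tall_jar [0.5975 0.3527] [0.595 0.35 ] [0.609 0.392] res [ 0.7 -0.7 -1.   2.8  0.6 -0.3 -1.7  7.7]
brown [0.522  0.1742] [0.516 0.169] [0.523 0.176] res [ 1.7 -1.8 -3.2  4.  -2.  -4.4  1.1  1.4]
green [0.5939 0.2247] [0.594 0.226] [0.595 0.219] res [-1.  -2.3  0.4  0.6  1.   0.5 -2.8 -1.6]
tub [ 0.5913 -0.3342] [ 0.59  -0.317] [ 0.593 -0.336] res [-1.1 -2.3 -4.6 -2.1 -4.   0.4  0.2 -1.9]
cup [ 0.3977 -0.3103] [ 0.393 -0.311] [ 0.399 -0.311] res [-0.8  0.7 -2.   0.2 -1.7 -1.2  0.1  0.5]
small_pot [0.4218 0.3165] [0.417 0.315] [0.426 0.312] res [-2.2  0.2 -0.4  1.5 -1.2 -2.1 -2.3  0.9]
glue_bottle [0.5008 0.433 ] [0.498 0.434] [0.503 0.426] res [-4.1 -0.   0.7  0.1  0.4 -3.5 -2.6  0.6]
scene coaster [0.6305 0.1071] r 0.0333 [265.24615385 235.55384615]
scene coaster [ 0.6663 -0.0514] r 0.0329 [225.01724138 207.89655172]
scene coaster [ 0.5232 -0.0809] r 0.0323 [267.75471698 188.22641509]
side coaster [ 0.5242 -0.0872] r 0.0359 [284.71604938 258.82716049]
side coaster [ 0.6667 -0.0581] r 0.0357 [342.44594595 241.98648649]
side coaster [0.6311 0.1002] r 0.0353 [305.93548387 208.90322581]
scene [array([ 0.622, -0.014]), array([0.506, 0.007]), array([0.56, 0.09])]
side [array([ 0.624, -0.022]), array([0.546, 0.073]), array([ 0.506, -0.01 ])]
```

```bash
cat >> h.py <<'E'
def plan(x,y,z,yaw,step=0.048):
    s=manip.state(); p=np.array(s['ee_pos']); y0=s['tool_rot'][2]
    dy=(yaw-y0+180)%360-180; d=np.array([x,y,z])-p
    n=int(max(np.ceil(np.linalg.norm(d)/step),np.ceil(abs(dy)/9.6),1)); 
    print("from",np.round(p,4),round(y0,2),"d",np.round(d,4),"dyaw",round(dy,2),"n",n)
    for i in range(n):
        a=np.radians(y0+dy*i/n); dd=d/n
        print([round(v/0.05,2) for v in (dd@[np.cos(a),np.sin(a),0],dd@[np.sin(a),-np.cos(a),0],-dd[2])],"spin",round(-dy/n/10,2))
        if abs(dy)<0.5: print("  x",n); break
E
python3 -c "
from h import *
plan(0.54,0.28,0.42,60)"
```

```text
from [0.1524 0.5284 0.4048] 163.91 d [ 0.3876 -0.2484  0.0152] dyaw -103.91 n 11
[np.float64(-0.8), np.float64(-0.24), np.float64(-0.03)] spin 0.94
[np.float64(-0.83), np.float64(-0.1), np.float64(-0.03)] spin 0.94
[np.float64(-0.84), np.float64(0.03), np.float64(-0.03)] spin 0.94
[np.float64(-0.82), np.float64(0.17), np.float64(-0.03)] spin 0.94
[np.float64(-0.78), np.float64(0.3), np.float64(-0.03)] spin 0.94
[np.float64(-0.72), np.float64(0.43), np.float64(-0.03)] spin 0.94
[np.float64(-0.64), np.float64(0.54), np.float64(-0.03)] spin 0.94
[np.float64(-0.54), np.float64(0.64), np.float64(-0.03)] spin 0.94
[np.float64(-0.43), np.float64(0.72), np.float64(-0.03)] spin 0.94
[np.float64(-0.31), np.float64(0.78), np.float64(-0.03)] spin 0.94
[np.float64(-0.18), np.float64(0.82), np.float64(-0.03)] spin 0.94
```

>>> arm_command(
  commands=[
    {"translation": [-0.8,-0.24,-0.03],"spin": 0.94,"claw": 1},
    {"translation": [-0.83,-0.1,-0.03],"spin": 0.94,"claw": 1},
    {"translation": [-0.84,0.03,-0.03],"spin": 0.94,"claw": 1},
    {"translation": [-0.82,0.17,-0.03],"spin": 0.94,"claw": 1},
    {"translation": [-0.78,0.3,-0.03],"spin": 0.94,"claw": 1},
    {"translation": [-0.72,0.43,-0.03],"spin": 0.94,"claw": 1},
    {"translation": [-0.64,0.54,-0.03],"spin": 0.94,"claw": 1},
    {"translation": [-0.54,0.64,-0.03],"spin": 0.94,"claw": 1},
    {"translation": [-0.43,0.72,-0.03],"spin": 0.94,"claw": 1},
    {"translation": [-0.31,0.78,-0.03],"spin": 0.94,"claw": 1},
  ],
  grip_force=15,
)

```text
time: 2.1
ee_pos: [0.507, 0.303, 0.4198]
tool_rot: [180.0, -0.0, 69.6]
force: [-0.4, 0.4, -0.4]
gripper_width: 0.999
```

>>> arm_command(
  commands=[
    {"translation": [-0.18,0.82,-0.03],"spin": 0.94,"claw": 1},
    {"translation": [0,0,0],"spin": 0,"claw": 1},
    {"translation": [0,0,0],"spin": 0,"claw": 1},
  ],
)

```text
time: 2.48
ee_pos: [0.5409, 0.2815, 0.4211]
tool_rot: [-180.0, 0.0, 60.6]
force: [0.2, -0.1, 0.7]
gripper_width: 1.0
```

```bash
cat >> h.py <<'E'
import json
def wsnap(fn):
    c=vision.get_calibration("wrist"); im=snap("wrist",fn)
    json.dump({k:(np.array(v).tolist()) for k,v in c.items()},open('pics/'+fn+'.json','w')); return im,c
E
python3 -c "
from h import *
wsnap('w1.png'); s=manip.state();print(s['time'],s['ee_pos'],s['tool_rot'])
for n in ['tall_jar','small_pot','glue_bottle','coaster_left']:
    for q in search_frame(n,'wrist')[:3]: print(n,np.round(q['rect'],1),q['conf'])
"
```

```text
2.525 [0.54060642 0.28184821 0.42131992] [-1.79981673e+02  2.35380453e-03  6.06279376e+01]
tall_jar [316.1 171.3 394.6 253.1] 0.76
tall_jar [283.5 243.3 347.  327.4] 0.65
tall_jar [261.3  49.9 331.  130. ] 0.61
small_pot [141.8 183.3 185.4 222.9] 0.66
glue_bottle [107.3  38.1 181.   90.3] 0.72
coaster_left [386.5 237.2 448.5 284. ] 0.91
```

View pics/w1.png

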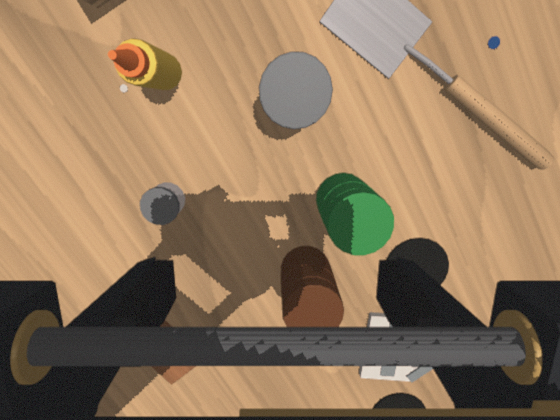

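The wrist view shows the white jar's grey lid at (296,90), the pot's lid at about (161,205), the glue bottle at (140,62), and the left coaster at (418,262) partly behind a finger.

```bash
python3 -c "
from h import *
c=json.load(open('pics/w1.png.json'))
im=cv2.imread('pics/w1.png')
print('jar lid',ray('wrist',(296,90),.1,c))
for a in range(0,360,45):pass
print('r chk',np.linalg.norm(ray('wrist',(260,90),.1,c)-ray('wrist',(333,90),.1,c))/2)
print('pot lid',ray('wrist',(160,205),.036,c), 'glue tip',ray('wrist',(113,57),.127,c))
# fit rect in wrist
for n,r in (('tall_jar',(261.3,49.9,331,130)),('small_pot',(141.8,183.3,185.4,222.9)),('glue_bottle',(107.3,38.1,181,90.3))):
    f=lambda p:rect_of('wrist',n,p[0],p[1],0,c)-np.array(r)
    s=least_squares(f,(.55,.3)); print(n,s.x,s.fun.round(1))
"

```

```text
jar lid [0.59539201 0.34733653 0.1       ]
r chk 0.028230519634914894
pot lid [0.42505149 0.318337   0.036     ] glue tip [0.49427369 0.42778435 0.127     ]
tall_jar [0.59510254 0.34661021] [-2.6  0.6  2.6 -0.6]
small_pot [0.42434029 0.31712691] [-1.3 -2.   1.4  2. ]
glue_bottle [0.49360076 0.42935082] [-0.8 -0.3  1.3  0.5]
```

```bash
python3 -c "
from h import *
plan(0.5955,0.3475,0.39,60)"
```

```text
from [0.5406 0.2819 0.4215] 60.6 d [ 0.0549  0.0656 -0.0315] dyaw -0.6 n 2
[np.float64(0.84), np.float64(0.16), np.float64(0.32)] spin 0.03
[np.float64(0.84), np.float64(0.15), np.float64(0.32)] spin 0.03
```

>>> arm_command(
  commands=[
    {"translation": [0.84,0.16,0.3],"spin": 0.03,"claw": 1},
    {"translation": [0.84,0.16,0.3],"spin": 0.03,"claw": 1},
    {"translation": [0,0,0.5],"spin": 0,"claw": 1},
    {"translation": [0,0,0],"spin": 0,"claw": 1},
    {"translation": [0,0,0],"spin": 0,"claw": 1},
  ],
)

```text
time: 3.35
ee_pos: [0.5965, 0.3464, 0.3677]
tool_rot: [179.9, -0.1, 59.9]
force: [-0.1, -0.8, 0.0]
gripper_width: 0.994
```

```bash
python3 -c "
from h import *
plan(0.5955,0.3475,0.222,60)
wsnap('w2.png')"
```

```text
from [0.5965 0.3464 0.3677] 59.93 d [-0.001   0.0011 -0.1457] dyaw 0.07 n 4
[np.float64(0.0), np.float64(-0.01), np.float64(0.73)] spin -0.0
  x 4
```

View pics/w2.png

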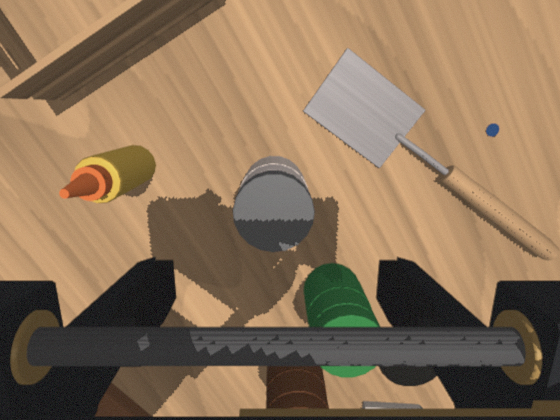

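The lid is centred between the fingers at about (274,212), so I'll descend and grip.

>>> arm_command(
  commands=[
    {"translation": [0,0,0.73],"spin": 0,"claw": 1},
    {"translation": [0,0,0.73],"spin": 0,"claw": 1},
    {"translation": [0,0,0.73],"spin": 0,"claw": 1},
    {"translation": [0,0,0.73],"spin": 0,"claw": 1},
    {"translation": [0,0,0],"spin": 0,"claw": 0.3},
    {"translation": [0,0,0],"spin": 0,"claw": 0.3},
    {"translation": [0,0,0],"spin": 0,"claw": 0.3},
    {"translation": [0,0,0],"spin": 0,"claw": 0.3},
    {"translation": [0,0,0],"spin": 0,"claw": 0.3},
  ],
  grip_force=25,
)

```text
time: 4.53
ee_pos: [0.5968, 0.3466, 0.2223]
tool_rot: [179.9, -0.1, 59.9]
force: [-1.8, 0.4, 6.7]
gripper_width: 0.653
```

>>> arm_command(
  commands=[
    {"translation": [0,0,-0.8],"spin": 0,"claw": 0.3},
    {"translation": [0,0,-0.8],"spin": 0,"claw": 0.3},
    {"translation": [0,0,-0.8],"spin": 0,"claw": 0.3},
    {"translation": [0,0,-0.8],"spin": 0,"claw": 0.3},
    {"translation": [0,0,0],"spin": 0,"claw": 0.3},
  ],
)

```text
time: 5.15
ee_pos: [0.5965, 0.3464, 0.3837]
tool_rot: [179.8, -0.3, 59.9]
force: [0.2, 0.2, -3.0]
gripper_width: 0.653
```

```bash
python3 -c "
from h import *
wsnap('w3.png');plan(0.55,0.0,0.39,60)"
```

```text
from [0.5965 0.3463 0.3808] 59.91 d [-0.0465 -0.3463  0.0092] dyaw 0.09 n 8
[np.float64(-0.81), np.float64(0.33), np.float64(-0.02)] spin -0.0
  x 8
```

View pics/w3.png

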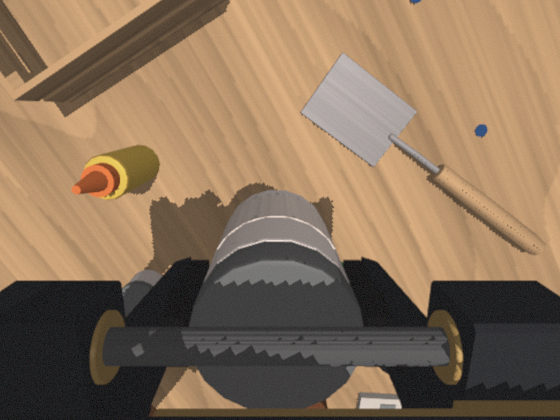

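The jar is held upright at 57.5 mm. I'll carry it over the house at a safe height to see the coasters.

>>> arm_command(
  commands=[
    {"translation": [-0.81,0.33,-0.02],"claw": 0.3},
    {"translation": [-0.81,0.33,-0.02],"claw": 0.3},
    {"translation": [-0.81,0.33,-0.02],"claw": 0.3},
    {"translation": [-0.81,0.33,-0.02],"claw": 0.3},
    {"translation": [-0.81,0.33,-0.02],"claw": 0.3},
    {"translation": [-0.81,0.33,-0.02],"claw": 0.3},
    {"translation": [-0.81,0.33,-0.02],"claw": 0.3},
    {"translation": [-0.81,0.33,-0.02],"claw": 0.3},
    {"translation": [0,0,0],"claw": 0.3},
    {"translation": [0,0,0],"claw": 0.3},
  ],
)

```text
schema error: expected keys translation, spin, claw
```

```bash
python3 -c "
from h import *
wsnap('w4.png');s=manip.state();print(s['ee_pos'],s['tool_rot'])"
```

```text
[0.59659477 0.34629934 0.37897822] [-1.79938804e+02  8.14371233e-02  5.99108076e+01]
```

View pics/w4.png

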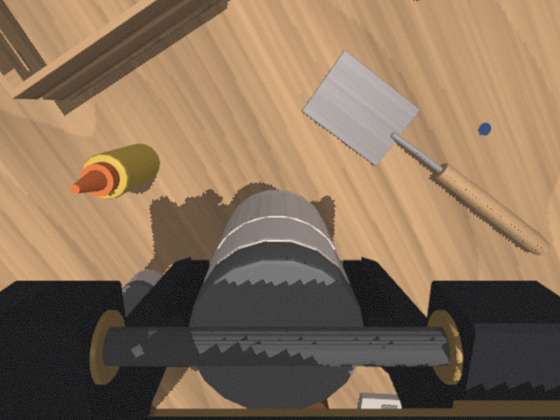

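The call was refused because every row needs the spin key, so the arm hasn't moved. I'll repeat it with spin included.

>>> arm_command(
  commands=[
    {"translation": [-0.81,0.33,-0.02],"spin": 0,"claw": 0.3},
    {"translation": [-0.81,0.33,-0.02],"spin": 0,"claw": 0.3},
    {"translation": [-0.81,0.33,-0.02],"spin": 0,"claw": 0.3},
    {"translation": [-0.81,0.33,-0.02],"spin": 0,"claw": 0.3},
    {"translation": [-0.81,0.33,-0.02],"spin": 0,"claw": 0.3},
    {"translation": [-0.81,0.33,-0.02],"spin": 0,"claw": 0.3},
    {"translation": [-0.81,0.33,-0.02],"spin": 0,"claw": 0.3},
    {"translation": [-0.81,0.33,-0.02],"spin": 0,"claw": 0.3},
    {"translation": [0,0,0],"spin": 0,"claw": 0.3},
    {"translation": [0,0,0],"spin": 0,"claw": 0.3},
  ],
)

```text
time: 6.5
ee_pos: [0.5485, 0.0002, 0.387]
tool_rot: [-179.9, 0.0, 59.9]
force: [0.5, 0.3, -2.4]
gripper_width: 0.656
```

```bash
python3 -c "
from h import *
wsnap('w4b.png');s=manip.state();print(s['ee_pos'],s['tool_rot'])"
```

```text
[0.54855284 0.00064312 0.38725236] [-1.79886557e+02  1.90044955e-02  5.99534315e+01]
```

View pics/w4b.png

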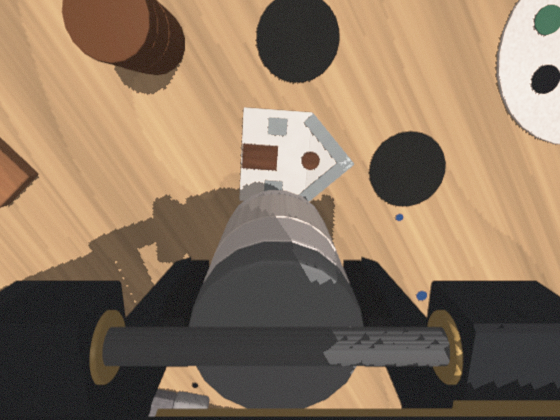

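The roof peak is at (351,162), the roof coaster at (407,169) and the left coaster at (297,38). That agrees with my assignment.

```bash
cat >> h.py <<'E'
def circ(fn,box,z=0.004,thr=60):
    c=json.load(open('pics/'+fn+'.json')); im=cv2.imread('pics/'+fn); g=cv2.GaussianBlur(im,(3,3),0).max(2)
    x0,y0,x1,y1=box; m=np.zeros_like(g); m[y0:y1,x0:x1]=(g[y0:y1,x0:x1]<thr)*255
    k=max(cv2.findContours(m,cv2.RETR_EXTERNAL,cv2.CHAIN_APPROX_NONE)[0],key=cv2.contourArea)
    W=np.array([ray('wrist',p,z,c)[:2] for p in k[:,0,:].astype(float)])
    s=np.linalg.lstsq(np.c_[2*W,np.ones(len(W))],(W**2).sum(1),rcond=None)[0]
    return s[:2],np.sqrt(s[2]+s[:2]@s[:2])
E
python3 -c "
from h import *
L,_=circ('w4b.png',(240,0,360,95)),0
print(L,circ('w4b.png',(362,115,460,220)))
c=json.load(open('pics/w4b.png.json'))
print('peak',ray('wrist',(351,162),.008,c),'sillcorners',ray('wrist',(244,108),.012,c))
print(L[0]); plan(L[0][0],L[0][1],0.39,60)"
```

```text
(array([0.62920884, 0.10333812]), np.float64(0.03535232987325733)) (array([ 0.66540673, -0.05367666]), np.float64(0.03569044216311076))
peak [ 0.62066569 -0.01853878  0.008     ] sillcorners [0.55731622 0.07654522 0.012     ]
[0.62920884 0.10333812]
from [0.5486 0.0006 0.3873] 59.95 d [0.0807 0.1027 0.0027] dyaw 0.05 n 3
[np.float64(0.86), np.float64(0.12), np.float64(-0.02)] spin -0.0
  x 3
```

>>> arm_command(
  commands=[
    {"translation": [0.86,0.13,0],"spin": 0,"claw": 0.3},
    {"translation": [0.86,0.13,0],"spin": 0,"claw": 0.3},
    {"translation": [0.86,0.13,0],"spin": 0,"claw": 0.3},
    {"translation": [0,0,0],"spin": 0,"claw": 0.3},
    {"translation": [0,0,0.7],"spin": 0,"claw": 0.3},
    {"translation": [0,0,0.7],"spin": 0,"claw": 0.3},
    {"translation": [0,0,0.7],"spin": 0,"claw": 0.3},
    {"translation": [0,0,0.5],"spin": 0,"claw": 0.3},
    {"translation": [0,0,0],"spin": 0,"claw": 0.3},
    {"translation": [0,0,0],"spin": 0,"claw": 0.3},
  ],
)

```text
time: 7.8
ee_pos: [0.6301, 0.1019, 0.2594]
tool_rot: [179.9, -0.0, 59.9]
force: [0.4, 1.1, -3.4]
gripper_width: 0.653
```

```bash
python3 -c "
from h import *
plan(.63,.1035,0.227,60)"
```

```text
from [0.6301 0.1019 0.2594] 59.93 d [-0.0001  0.0016 -0.0324] dyaw 0.07 n 1
[np.float64(0.03), np.float64(-0.02), np.float64(0.65)] spin -0.01
  x 1
```

>>> arm_command(
  commands=[
    {"translation": [0.03,-0.02,0.4],"spin": 0,"claw": 0.3},
    {"translation": [0,0,0.22],"spin": 0,"claw": 0.3},
    {"translation": [0,0,0.02],"spin": 0,"claw": 0.3},
    {"translation": [0,0,0],"spin": 0,"claw": 0.3},
  ],
)

```text
time: 8.3
ee_pos: [0.6301, 0.1035, 0.2269]
tool_rot: [180.0, -0.0, 59.9]
force: [-0.0, -0.0, -2.6]
gripper_width: 0.65
```

```bash
python3 -c "
from h import *
s=manip.state();print(s['ee_pos'],s['force'])
a=snap('scene','s2.png')
snap('side','sd2.png')
a=cv2.imread('pics/scene0.png')
a=cv2.imread('pics/s2.png');b=cv2.imread('pics/sd2.png')
cv2.imwrite('pics/c3.png',np.hstack([cv2.resize(a[140:265,200:340],(400,357),interpolation=3),cv2.resize(b[120:245,240:380],(400,357),interpolation=3)]))
"
```

```text
[0.63009973 0.10349079 0.22690933] [-0.00927711 -0.00634386 -2.55102491]
```

View pics/c3.png

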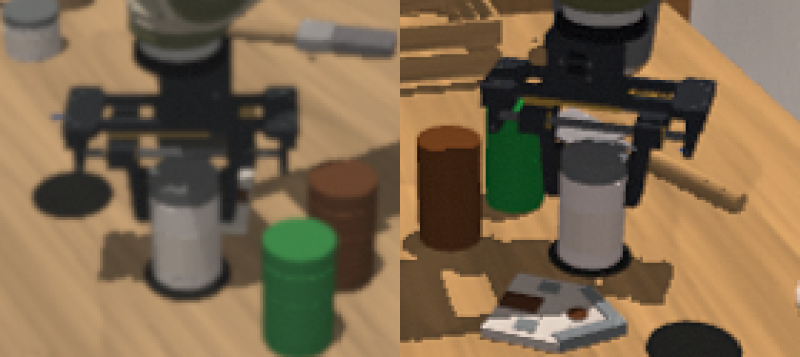

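The jar sits over the coaster with a dark rim showing all round. I'll lower the last millimetre, release and rise.

>>> arm_command(
  commands=[
    {"translation": [0,0,0.02],"spin": 0,"claw": 0.3},
    {"translation": [0,0,0],"spin": 0,"claw": 1},
    {"translation": [0,0,0],"spin": 0,"claw": 1},
    {"translation": [0,0,0],"spin": 0,"claw": 1},
    {"translation": [0,0,0],"spin": 0,"claw": 1},
    {"translation": [0,0,-0.6],"spin": 0,"claw": 1},
    {"translation": [0,0,-0.9],"spin": 0,"claw": 1},
    {"translation": [0,0,-0.9],"spin": 0,"claw": 1},
    {"translation": [0,0,-0.9],"spin": 0,"claw": 1},
  ],
)

```text
time: 9.52
ee_pos: [0.6298, 0.1035, 0.3918]
tool_rot: [-180.0, 0.0, 59.9]
force: [-0.2, -0.3, -0.7]
gripper_width: 1.0
```

```bash
python3 -c "
from h import *
plan(.37,-0.33,0.40,60)"
```

```text
from [0.6298 0.1035 0.3918] 59.91 d [-0.2598 -0.4335  0.0082] dyaw 0.09 n 11
[np.float64(-0.92), np.float64(-0.01), np.float64(-0.01)] spin -0.0
  x 11
```

>>> arm_command(
  commands=[
    {"translation": [-0.95,0,0],"spin": 0,"claw": 1},
    {"translation": [-0.95,0,0],"spin": 0,"claw": 1},
    {"translation": [-0.95,0,0],"spin": 0,"claw": 1},
    {"translation": [-0.95,0,0],"spin": 0,"claw": 1},
    {"translation": [-0.95,0,0],"spin": 0,"claw": 1},
    {"translation": [-0.95,0,0],"spin": 0,"claw": 1},
    {"translation": [-0.95,0,0],"spin": 0,"claw": 1},
    {"translation": [-0.95,0,0],"spin": 0,"claw": 1},
    {"translation": [-0.95,0,0],"spin": 0,"claw": 1},
    {"translation": [-0.95,0,0],"spin": 0,"claw": 1},
  ],
)

```text
time: 10.78
ee_pos: [0.3908, -0.3087, 0.3904]
tool_rot: [180.0, 0.0, 59.9]
force: [0.9, -0.8, 1.1]
gripper_width: 0.998
```

>>> arm_command(
  commands=[
    {"translation": [-0.1,0,0],"spin": 0,"claw": 1},
    {"translation": [0,0,0],"spin": 0,"claw": 1},
  ],
)

```text
time: 11.02
ee_pos: [0.3894, -0.3116, 0.3902]
tool_rot: [-180.0, -0.0, 59.9]
force: [0.6, 0.3, -0.8]
gripper_width: 0.999
```

```bash
python3 -c "
from h import *
wsnap('w5.png');plan(.397,-0.31,0.38,60)
for n in ['cup','tub','coaster_right']:
    for q in search_frame(n,'wrist')[:2]: print(n,np.round(q['rect'],1),q['conf'])
"
```

```text
from [ 0.3897 -0.3111  0.3903] 59.94 d [ 0.0073  0.0011 -0.0103] dyaw 0.06 n 1
[np.float64(0.09), np.float64(0.12), np.float64(0.21)] spin -0.01
  x 1
cup [243.2 145.7 320.1 230.3] 0.79
tub [439.3  58.8 530.4 137.1] 0.6
```

View pics/w5.png

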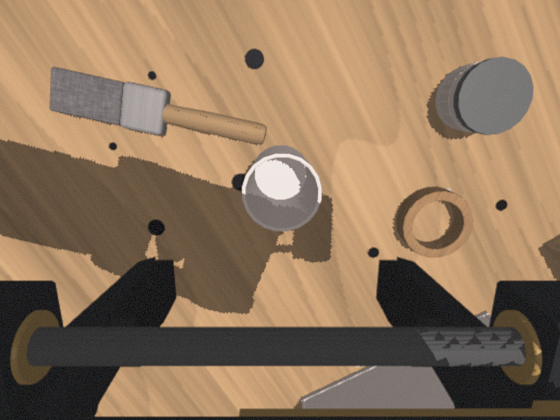

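The cup's rim is centred at (282,191), the brush handle ends at (265,132), and the tub's lid is at about (494,96).

```bash
python3 -c "
from h import *
c=json.load(open('pics/w5.png.json'))
C=ray('wrist',(282,191),.09,c)
print(C,'tub lid',ray('wrist',(494,96),.05,c), 'brush end',ray('wrist',(265,132),.01,c),'ring',ray('wrist',(435,222),.01,c))
for n,r in (('cup',(243.2,145.7,320.1,230.3)),('tub',(439.3,58.8,530.4,137.1))):
    f=lambda p:rect_of('wrist',n,p[0],p[1],0,c)-np.array(r)
    s=least_squares(f,(.55,-.3)); print(n,s.x,s.fun.round(1))
plan(C[0],C[1],.215,60)
"
```

```text
[ 0.39776621 -0.30601122  0.09      ] tub lid [ 0.58532645 -0.3323871   0.05      ] brush end [ 0.40460401 -0.26406495  0.01      ] ring [ 0.50911632 -0.42879174  0.01      ]
cup [ 0.39663842 -0.30741626] [-2.1 -1.4  2.1  1.3]
tub [ 0.58600533 -0.33564531] [-4.6  0.1  3.9  0.2]
from [ 0.3899 -0.3108  0.3904] 60.01 d [ 0.0079  0.0048 -0.1754] dyaw -0.01 n 4
[np.float64(0.04), np.float64(0.02), np.float64(0.88)] spin 0.0
  x 4
```

>>> arm_command(
  commands=[
    {"translation": [0.15,0.09,0.3],"spin": 0,"claw": 1},
    {"translation": [0,0,0.8],"spin": 0,"claw": 1},
    {"translation": [0,0,0.9],"spin": 0,"claw": 1},
    {"translation": [0,0,0.9],"spin": 0,"claw": 1},
    {"translation": [0,0,0.66],"spin": 0,"claw": 1},
    {"translation": [0,0,0],"spin": 0,"claw": 1},
    {"translation": [0,0,0],"spin": 0,"claw": 0.4},
    {"translation": [0,0,0],"spin": 0,"claw": 0.4},
    {"translation": [0,0,0],"spin": 0,"claw": 0.4},
    {"translation": [0,0,0],"spin": 0,"claw": 0.4},
  ],
  grip_force=10,
)

```text
time: 12.48
ee_pos: [0.397, -0.3076, 0.2131]
tool_rot: [179.9, 0.0, 59.9]
force: [-2.3, 1.1, 7.0]
gripper_width: 0.707
```

>>> arm_command(
  commands=[
    {"translation": [0,0,0],"spin": 0,"claw": 0.4},
    {"translation": [0,0,-0.5],"spin": 0,"claw": 0.4},
    {"translation": [0,0,-0.9],"spin": 0,"claw": 0.4},
    {"translation": [0,0,-0.9],"spin": 0,"claw": 0.4},
    {"translation": [0,0,-0.9],"spin": 0,"claw": 0.4},
    {"translation": [0,0,0],"spin": 0,"claw": 0.4},
  ],
)

```text
time: 13.22
ee_pos: [0.397, -0.3075, 0.3753]
tool_rot: [179.6, 0.1, 59.9]
force: [0.2, -0.5, -1.4]
gripper_width: 0.703
```

```bash
python3 -c "
from h import *
wsnap('w6.png');plan(.666,-0.054,0.37,60)
"
```

```text
from [ 0.3968 -0.3074  0.3731] 59.91 d [ 0.2692  0.2534 -0.0031] dyaw 0.09 n 8
[np.float64(0.89), np.float64(0.26), np.float64(0.01)] spin -0.0
  x 8
```

View pics/w6.png

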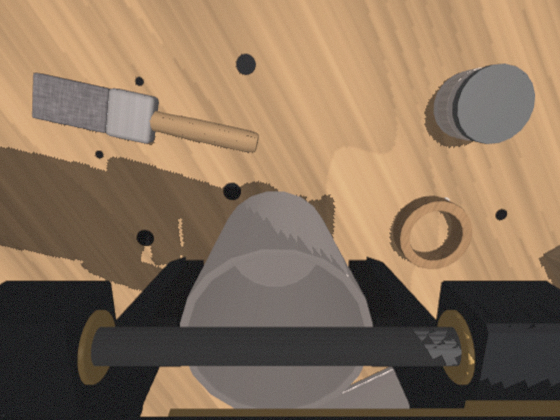

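>>> arm_command(
  commands=[
    {"translation": [0.89,0.26,0],"spin": 0,"claw": 0.4},
    {"translation": [0.89,0.26,0],"spin": 0,"claw": 0.4},
    {"translation": [0.89,0.26,0],"spin": 0,"claw": 0.4},
    {"translation": [0.89,0.26,0],"spin": 0,"claw": 0.4},
    {"translation": [0,0,0],"spin": 0,"claw": 0.4},
    {"translation": [0,0,0],"spin": 0,"claw": 0.4},
  ],
)

```text
time: 14.02
ee_pos: [0.531, -0.1798, 0.371]
tool_rot: [-179.9, 0.0, 59.9]
force: [-0.4, -0.3, -0.8]
gripper_width: 0.707
```

```bash
python3 -c "
from h import *
wsnap('w7.png');plan(.666,-0.054,0.25,60)
"
```

```text
from [ 0.5307 -0.1802  0.3713] 59.87 d [ 0.1353  0.1262 -0.1213] dyaw 0.13 n 5
[np.float64(0.71), np.float64(0.21), np.float64(0.49)] spin -0.0
  x 5
```

View pics/w7.png

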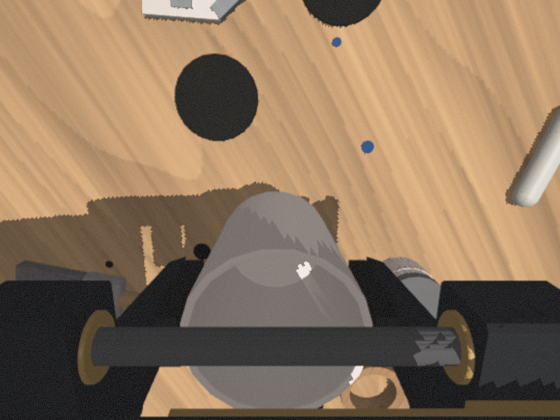

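```bash
python3 -c "
from h import *
print(circ('w7.png',(165,45,270,150)))
"
```

```text
(array([ 0.52308054, -0.08403651]), np.float64(0.035914910470489884))
```

>>> arm_command(
  commands=[
    {"translation": [0.885,0.26,0],"spin": 0,"claw": 0.4},
    {"translation": [0.885,0.26,0],"spin": 0,"claw": 0.4},
    {"translation": [0.885,0.26,0],"spin": 0,"claw": 0.4},
    {"translation": [0.885,0.26,0],"spin": 0,"claw": 0.4},
    {"translation": [0,0,0],"spin": 0,"claw": 0.4},
    {"translation": [0,0,0.8],"spin": 0,"claw": 0.4},
    {"translation": [0,0,0.8],"spin": 0,"claw": 0.4},
    {"translation": [0,0,0.7],"spin": 0,"claw": 0.4},
    {"translation": [0,0,0],"spin": 0,"claw": 0.4},
    {"translation": [0,0,0],"spin": 0,"claw": 0.4},
  ],
)

```text
time: 15.32
ee_pos: [0.6649, -0.0536, 0.259]
tool_rot: [179.9, -0.0, 59.8]
force: [-0.6, 0.1, 0.1]
gripper_width: 0.702
```

```bash
python3 -c "
from h import *
plan(.666,-0.0545,0.2175,60)
"
```

```text
from [ 0.6649 -0.0536  0.259 ] 59.84 d [ 0.0011 -0.0009 -0.0415] dyaw 0.16 n 1
[np.float64(-0.01), np.float64(0.03), np.float64(0.83)] spin -0.02
  x 1
```

>>> arm_command(
  commands=[
    {"translation": [0,0.03,0.5],"spin": 0,"claw": 0.4},
    {"translation": [0,0,0.3],"spin": 0,"claw": 0.4},
    {"translation": [0,0,0.03],"spin": 0,"claw": 0.4},
    {"translation": [0,0,0],"spin": 0,"claw": 0.4},
  ],
)

```text
time: 15.82
ee_pos: [0.6663, -0.0534, 0.2166]
tool_rot: [179.9, -0.0, 59.9]
force: [-0.7, -0.7, -0.3]
gripper_width: 0.704
```

```bash
python3 -c "
from h import *
s=manip.state();print(s['ee_pos'],s['force'])
snap('scene','s3.png')
snap('side','sd3.png')
a=cv2.imread('pics/s3.png');b=cv2.imread('pics/sd3.png')
cv2.imwrite('pics/c4.png',np.hstack([cv2.resize(a[140:265,180:320],(400,357),interpolation=3),cv2.resize(b[150:275,270:410],(400,357),interpolation=3)]))
"
```

```text
[ 0.66634205 -0.05335714  0.2165665 ] [-0.66674595 -0.65789622 -0.34955954]
```

View pics/c4.png

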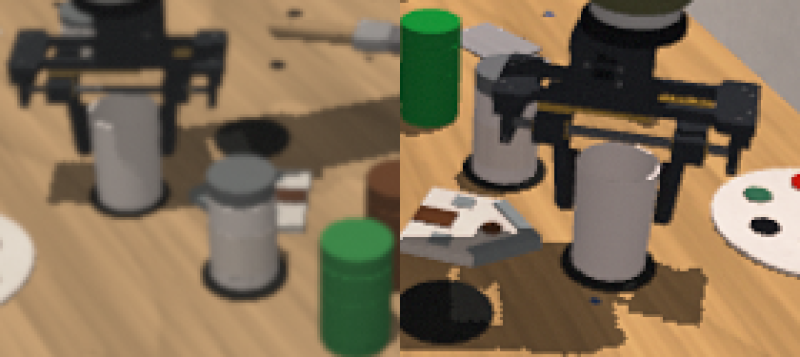

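The cup and jar both stand inside their dark rims. I'll release the cup and rise.

>>> arm_command(
  commands=[
    {"translation": [0,0,0.01],"spin": 0,"claw": 0.4},
    {"translation": [0,0,0],"spin": 0,"claw": 1},
    {"translation": [0,0,0],"spin": 0,"claw": 1},
    {"translation": [0,0,0],"spin": 0,"claw": 1},
    {"translation": [0,0,0],"spin": 0,"claw": 1},
    {"translation": [0,0,-0.5],"spin": 0,"claw": 1},
    {"translation": [0,0,-0.9],"spin": 0,"claw": 1},
    {"translation": [0,0,-0.9],"spin": 0,"claw": 1},
    {"translation": [0,0,-0.9],"spin": 0,"claw": 1},
  ],
)

```text
time: 17.05
ee_pos: [0.6661, -0.0533, 0.3767]
tool_rot: [-180.0, 0.0, 59.9]
force: [0.3, -0.1, -1.2]
gripper_width: 1.005
```

```bash
python3 -c "
from h import *
plan(.5855,-0.334,0.36,60)
"
```

```text
from [ 0.6661 -0.0533  0.3767] 59.91 d [-0.0806 -0.2807 -0.0167] dyaw 0.09 n 7
[np.float64(-0.81), np.float64(0.2), np.float64(0.05)] spin -0.0
  x 7
```

>>> arm_command(
  commands=[
    {"translation": [-0.81,0.2,0],"spin": 0,"claw": 1},
    {"translation": [-0.81,0.2,0],"spin": 0,"claw": 1},
    {"translation": [-0.81,0.2,0],"spin": 0,"claw": 1},
    {"translation": [-0.81,0.2,0],"spin": 0,"claw": 1},
    {"translation": [-0.81,0.2,0],"spin": 0,"claw": 1},
    {"translation": [-0.81,0.2,0.1],"spin": 0,"claw": 1},
    {"translation": [-0.81,0.2,0.2],"spin": 0,"claw": 1},
    {"translation": [0,0,0],"spin": 0,"claw": 1},
    {"translation": [0,0,0],"spin": 0,"claw": 1},
  ],
)

```text
time: 18.18
ee_pos: [0.5849, -0.3332, 0.3603]
tool_rot: [-180.0, -0.0, 59.9]
force: [0.3, 0.0, 0.6]
gripper_width: 0.999
```

```bash
python3 -c "
from h import *
wsnap('w8.png');plan(.5855,-0.334,0.36,60)
for q in search_frame('tub','wrist')[:2]: print(np.round(q['rect'],1),q['conf'])
"
```

```text
from [ 0.585  -0.3328  0.3606] 59.96 d [ 0.0005 -0.0012 -0.0006] dyaw 0.04 n 1
[np.float64(-0.02), np.float64(0.02), np.float64(0.01)] spin -0.0
  x 1
[240.5 155.8 316.4 234.5] 0.83
```

View pics/w8.png

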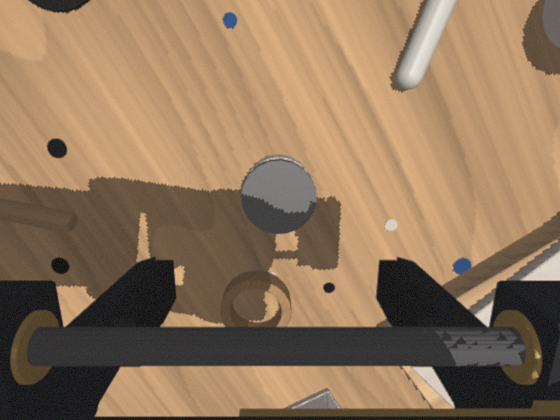

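The tub's lid is centred at (279,195). The ring at (256,302) and the basket's edge at (430,290) need a clearance check.

```bash
python3 -c "
from h import *
c=json.load(open('pics/w8.png.json')); s=manip.state()
C=ray('wrist',(279,195),.05,c); print(C)
a=np.radians(60)
for n,uv,z in (('ring',(256,302),.01),('ringR',(291,300),.01),('basket top',(400,328),.06),('basket top0',(400,328),.0),('bt',(540,225),.06),('bt0',(540,225),0.)):
    d=ray('wrist',uv,z,c)-C; print(n,'toolx',d[0]*np.cos(a)+d[1]*np.sin(a),'tooly',d[0]*np.sin(a)-d[1]*np.cos(a))
f=lambda p:rect_of('wrist','tub',p[0],p[1],0,c)-np.array((240.5,155.8,316.4,234.5))
s=least_squares(f,(.55,-.3)); print(s.x,s.fun.round(1))
plan(C[0],C[1],.187,60)
"

```

```text
[ 0.58849173 -0.3314214   0.05      ]
ring toolx -0.11925984102611786 tooly -0.022607070137102815
ringR toolx -0.11707743176067201 tooly 0.012409408780267556
basket top toolx -0.11628813933262924 tooly 0.10506491771198698
basket top0 toolx -0.15584794744745237 tooly 0.12812739739523427
bt toolx -0.02252116318520278 tooly 0.20800179702978894
bt0 toolx -0.04196187860409048 tooly 0.25315090786950034
[ 0.5862533  -0.33440819] [-0.4 -1.1  0.4  1.1]
from [ 0.5851 -0.3325  0.3607] 59.99 d [ 0.0034  0.0011 -0.1737] dyaw 0.01 n 4
[np.float64(0.01), np.float64(0.01), np.float64(0.87)] spin -0.0
  x 4
```

>>> arm_command(
  commands=[
    {"translation": [0.02,0.03,0.8],"spin": 0,"claw": 1},
    {"translation": [0,0,0.9],"spin": 0,"claw": 1},
    {"translation": [0,0,0.9],"spin": 0,"claw": 1},
    {"translation": [0,0,0.85],"spin": 0,"claw": 1},
    {"translation": [0,0,0],"spin": 0,"claw": 1},
    {"translation": [0,0,0],"spin": 0,"claw": 0.4},
    {"translation": [0,0,0],"spin": 0,"claw": 0.4},
    {"translation": [0,0,0],"spin": 0,"claw": 0.4},
    {"translation": [0,0,0],"spin": 0,"claw": 0.4},
    {"translation": [0,0,0],"spin": 0,"claw": 0.4},
  ],
  grip_force=20,
)

```text
time: 19.52
ee_pos: [0.5867, -0.3337, 0.1891]
tool_rot: [179.9, 0.0, 59.9]
force: [0.1, 1.5, 6.2]
gripper_width: 0.679
```

>>> arm_command(
  commands=[
    {"translation": [0,0,-0.5],"spin": 0,"claw": 0.4},
    {"translation": [0,0,-0.9],"spin": 0,"claw": 0.4},
    {"translation": [0,0,-0.9],"spin": 0,"claw": 0.4},
    {"translation": [0,0,-0.9],"spin": 0,"claw": 0.4},
    {"translation": [0,0,0],"spin": 0,"claw": 0.4},
  ],
)

```text
time: 20.15
ee_pos: [0.5864, -0.3335, 0.3515]
tool_rot: [179.6, 0.1, 59.9]
force: [0.9, -0.2, -2.4]
gripper_width: 0.676
```

```bash
python3 -c "
from h import *
wsnap('w9.png');plan(.5235,-0.084,0.34,60)
"
```

```text
from [ 0.5863 -0.3334  0.3486] 59.91 d [-0.0628  0.2494 -0.0086] dyaw 0.09 n 6
[np.float64(0.61), np.float64(-0.6), np.float64(0.03)] spin -0.0
  x 6
```

View pics/w9.png

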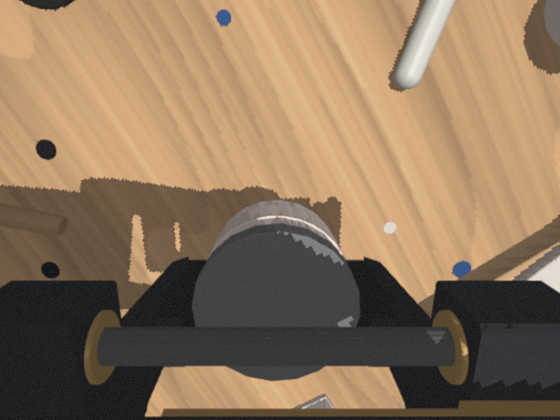

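>>> arm_command(
  commands=[
    {"translation": [0.61,-0.6,0],"spin": 0,"claw": 0.4},
    {"translation": [0.61,-0.6,0],"spin": 0,"claw": 0.4},
    {"translation": [0.61,-0.6,0],"spin": 0,"claw": 0.4},
    {"translation": [0.61,-0.6,0],"spin": 0,"claw": 0.4},
    {"translation": [0.61,-0.6,0],"spin": 0,"claw": 0.4},
    {"translation": [0.61,-0.6,0],"spin": 0,"claw": 0.4},
    {"translation": [0,0,0],"spin": 0,"claw": 0.4},
    {"translation": [0,0,0.8],"spin": 0,"claw": 0.4},
    {"translation": [0,0,0.9],"spin": 0,"claw": 0.4},
    {"translation": [0,0,0.7],"spin": 0,"claw": 0.4},
  ],
)

```text
time: 21.45
ee_pos: [0.5221, -0.0857, 0.2249]
tool_rot: [-179.8, 0.0, 59.9]
force: [-0.3, -0.7, -2.1]
gripper_width: 0.673
```

>>> arm_command(
  commands=[
    {"translation": [0,0,0],"spin": 0,"claw": 0.4},
    {"translation": [0,0,0],"spin": 0,"claw": 0.4},
  ],
)

```text
time: 21.7
ee_pos: [0.5228, -0.0856, 0.2284]
tool_rot: [179.9, -0.0, 59.9]
force: [0.3, -0.2, -1.4]
gripper_width: 0.677
```

```bash
python3 -c "
from h import *
plan(.5235,-0.084,0.194,60)
"
```

```text
from [ 0.5228 -0.0856  0.2284] 59.88 d [ 0.0007  0.0016 -0.0344] dyaw 0.12 n 1
[np.float64(0.03), np.float64(-0.0), np.float64(0.69)] spin -0.01
  x 1
```

>>> arm_command(
  commands=[
    {"translation": [0.03,0,0.4],"spin": 0,"claw": 0.4},
    {"translation": [0,0,0.25],"spin": 0,"claw": 0.4},
    {"translation": [0,0,0.03],"spin": 0,"claw": 0.4},
    {"translation": [0,0,0],"spin": 0,"claw": 0.4},
  ],
)

```text
time: 22.2
ee_pos: [0.5234, -0.0838, 0.1944]
tool_rot: [179.9, -0.0, 59.9]
force: [0.1, -0.0, -1.7]
gripper_width: 0.67
```

```bash
python3 -c "
from h import *
s=manip.state();print(s['ee_pos'],s['force'])
snap('scene','s4.png')
snap('side','sd4.png')
a=cv2.imread('pics/s4.png');b=cv2.imread('pics/sd4.png')
cv2.imwrite('pics/c5.png',np.hstack([cv2.resize(a[130:255,190:330],(400,357),interpolation=3),cv2.resize(b[160:285,230:370],(400,357),interpolation=3)]))
"
```

```text
[ 0.52339394 -0.08383952  0.19436287] [ 0.12143847 -0.03478023 -1.67413818]
```

View pics/c5.png

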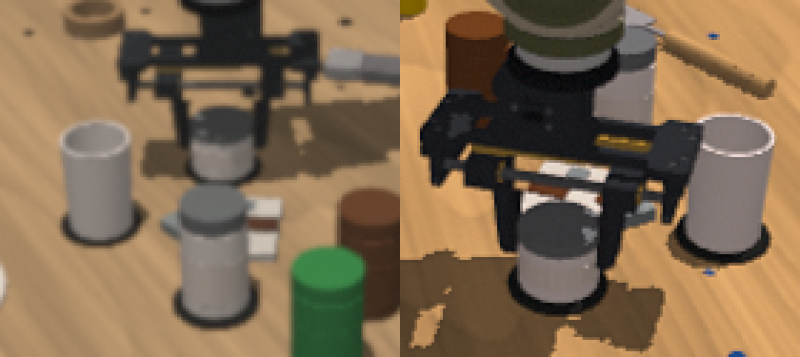

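>>> arm_command(
  commands=[
    {"translation": [0,0,0.02],"spin": 0,"claw": 0.4},
    {"translation": [0,0,0],"spin": 0,"claw": 1},
    {"translation": [0,0,0],"spin": 0,"claw": 1},
    {"translation": [0,0,0],"spin": 0,"claw": 1},
    {"translation": [0,0,0],"spin": 0,"claw": 1},
    {"translation": [0,0,-0.5],"spin": 0,"claw": 1},
    {"translation": [0,0,-0.9],"spin": 0,"claw": 1},
    {"translation": [0,0,-0.9],"spin": 0,"claw": 1},
    {"translation": [0,0,-0.9],"spin": 0,"claw": 1},
    {"translation": [0,0,0],"spin": 0,"claw": 1},
  ],
)

```text
time: 23.55
ee_pos: [0.5233, -0.0837, 0.3558]
tool_rot: [179.6, -0.1, 59.9]
force: [-0.0, 0.5, -0.4]
gripper_width: 1.001
```

```bash
python3 -c "
from h import *
wsnap('w10.png')
plan(.424,0.316,0.36,60)
"
```

```text
from [ 0.5231 -0.0836  0.3536] 59.91 d [-0.0991  0.3996  0.0064] dyaw 0.09 n 9
[np.float64(0.66), np.float64(-0.64), np.float64(-0.01)] spin -0.0
  x 9
```

View pics/w10.png

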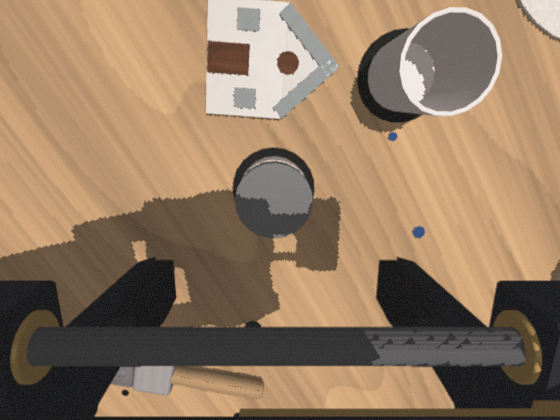

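The tub stands on the right coaster, with its lid at (274,199). The cup is on the roof coaster. Next is the pot.

>>> arm_command(
  commands=[
    {"translation": [0.66,-0.64,0],"spin": 0,"claw": 1},
    {"translation": [0.66,-0.64,0],"spin": 0,"claw": 1},
    {"translation": [0.66,-0.64,0],"spin": 0,"claw": 1},
    {"translation": [0.66,-0.64,0],"spin": 0,"claw": 1},
    {"translation": [0.66,-0.64,0],"spin": 0,"claw": 1},
    {"translation": [0.66,-0.64,0],"spin": 0,"claw": 1},
    {"translation": [0.66,-0.64,0],"spin": 0,"claw": 1},
    {"translation": [0.66,-0.64,0],"spin": 0,"claw": 1},
    {"translation": [0.66,-0.64,0],"spin": 0,"claw": 1},
    {"translation": [0,0,0],"spin": 0,"claw": 1},
  ],
)

```text
time: 24.85
ee_pos: [0.4219, 0.3197, 0.3509]
tool_rot: [-179.9, 0.1, 60.1]
force: [0.6, 0.1, 0.1]
gripper_width: 0.997
```

```bash
python3 -c "
from h import *
wsnap('w11.png');plan(.424,0.316,0.2,60)
for n in ['small_pot','glue_bottle']:
  for q in search_frame(n,'wrist')[:2]: print(n,np.round(q['rect'],1),q['conf'])
"
```

```text
from [0.4224 0.3184 0.3511] 60.04 d [ 0.0016 -0.0024 -0.1511] dyaw -0.04 n 4
[np.float64(-0.01), np.float64(0.01), np.float64(0.76)] spin 0.0
  x 4
small_pot [257.8 170.1 305.3 221.3] 0.58
glue_bottle [259.6   0.  319.9  53.9] 0.6
```

View pics/w11.png

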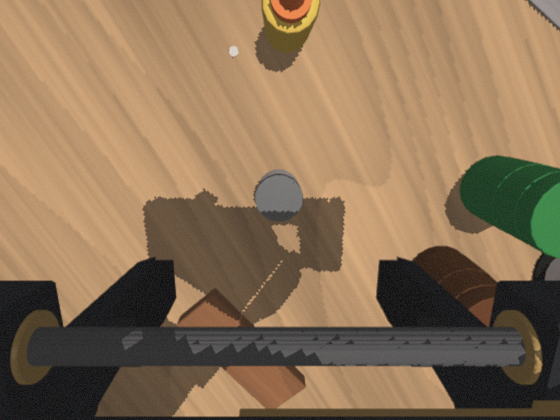

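The pot's lid is centred at (279,197). The glue bottle at (290,10) is well ahead of it, and the brick and brown jar are clear.

```bash
python3 -c "
from h import *
c=json.load(open('pics/w11.png.json'))
C=ray('wrist',(279,197),.036,c); print(C)
f=lambda p:rect_of('wrist','small_pot',p[0],p[1],0,c)-np.array((255,170.1,303,221.3))
s=least_squares(f,(.45,.3)); print(s.x,s.fun.round(1))
plan(C[0],C[1],.172,60)
c=json.load(open('pics/w10.png.json')); print('tub lid',ray('wrist',(274,199),.054,c))
"

```

```text
[0.42325371 0.31868798 0.036     ]
[0.42235219 0.31712217] [-0.3 -1.1  0.3  1. ]
from [0.4231 0.317  0.3517] 59.89 d [ 0.0002  0.0016 -0.1797] dyaw 0.11 n 4
[np.float64(0.01), np.float64(-0.0), np.float64(0.9)] spin -0.0
  x 4
tub lid [ 0.5247346  -0.08170212  0.054     ]
```

>>> arm_command(
  commands=[
    {"translation": [0,0,0.9],"spin": 0,"claw": 1},
    {"translation": [0,0,0.9],"spin": 0,"claw": 1},
    {"translation": [0,0,0.9],"spin": 0,"claw": 1},
    {"translation": [0,0,0.8],"spin": 0,"claw": 1},
    {"translation": [0,0,0],"spin": 0,"claw": 0.7},
    {"translation": [0,0,0],"spin": 0,"claw": 0.2},
    {"translation": [0,0,0],"spin": 0,"claw": 0.2},
    {"translation": [0,0,0],"spin": 0,"claw": 0.2},
    {"translation": [0,0,0],"spin": 0,"claw": 0.2},
    {"translation": [0,0,0],"spin": 0,"claw": 0.2},
  ],
  grip_force=12,
)

```text
time: 26.25
ee_pos: [0.423, 0.3177, 0.1782]
tool_rot: [180.0, -0.0, 59.9]
force: [-0.6, -0.3, 4.4]
gripper_width: 0.433
```

>>> arm_command(
  commands=[
    {"translation": [0,0,0],"spin": 0,"claw": 0.2},
    {"translation": [0,0,-0.5],"spin": 0,"claw": 0.2},
    {"translation": [0,0,-0.9],"spin": 0,"claw": 0.2},
    {"translation": [0,0,-0.9],"spin": 0,"claw": 0.2},
    {"translation": [0,0,-0.9],"spin": 0,"claw": 0.2},
    {"translation": [0,0,-0.4],"spin": 0,"claw": 0.2},
    {"translation": [0,0,0],"spin": 0,"claw": 0.2},
    {"translation": [0,0,0],"spin": 0,"claw": 0.2},
  ],
)

```text
time: 27.25
ee_pos: [0.4228, 0.3176, 0.3564]
tool_rot: [-179.9, 0.1, 59.9]
force: [-0.4, -0.5, -1.1]
gripper_width: 0.436
```

```bash
python3 -c "
from h import *
wsnap('w12.png');plan(.524,-0.083,0.36,60)
"
```

```text
from [0.4228 0.3176 0.3563] 59.91 d [ 0.1012 -0.4006  0.0037] dyaw 0.09 n 9
[np.float64(-0.66), np.float64(0.64), np.float64(-0.01)] spin -0.0
  x 9
```

View pics/w12.png

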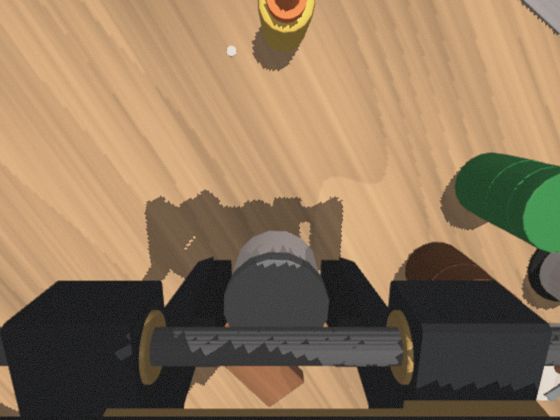

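>>> arm_command(
  commands=[
    {"translation": [-0.66,0.64,0],"spin": 0,"claw": 0.2},
    {"translation": [-0.66,0.64,0],"spin": 0,"claw": 0.2},
    {"translation": [-0.66,0.64,0],"spin": 0,"claw": 0.2},
    {"translation": [-0.66,0.64,0],"spin": 0,"claw": 0.2},
    {"translation": [-0.66,0.64,0],"spin": 0,"claw": 0.2},
    {"translation": [-0.66,0.64,0],"spin": 0,"claw": 0.2},
    {"translation": [-0.66,0.64,0],"spin": 0,"claw": 0.2},
    {"translation": [-0.66,0.64,0],"spin": 0,"claw": 0.2},
    {"translation": [-0.66,0.64,0],"spin": 0,"claw": 0.2},
    {"translation": [0,0,0],"spin": 0,"claw": 0.2},
  ],
)

```text
time: 28.55
ee_pos: [0.5237, -0.0862, 0.3562]
tool_rot: [-179.9, 0.0, 59.7]
force: [0.9, 0.2, -0.9]
gripper_width: 0.436
```

>>> arm_command(
  commands=[
    {"translation": [0,0,0],"spin": 0,"claw": 0.2},
    {"translation": [0,0,0.9],"spin": 0,"claw": 0.2},
    {"translation": [0,0,0.8],"spin": 0,"claw": 0.2},
    {"translation": [0,0,0],"spin": 0,"claw": 0.2},
    {"translation": [0,0,0],"spin": 0,"claw": 0.2},
  ],
)

```text
time: 29.18
ee_pos: [0.5235, -0.0831, 0.2741]
tool_rot: [179.9, -0.0, 60.0]
force: [0.3, 0.2, -0.4]
gripper_width: 0.436
```

```bash
python3 -c "
from h import *
plan(.5237,-0.0832,0.233,60)
"
```

```text
from [ 0.5235 -0.0831  0.2741] 59.97 d [ 0.0002 -0.0001 -0.0411] dyaw 0.03 n 1
[np.float64(0.0), np.float64(0.0), np.float64(0.82)] spin -0.0
  x 1
```

>>> arm_command(
  commands=[
    {"translation": [0,0,0.4],"spin": 0,"claw": 0.2},
    {"translation": [0,0,0.3],"spin": 0,"claw": 0.2},
    {"translation": [0,0,0.1],"spin": 0,"claw": 0.2},
    {"translation": [0,0,0.02],"spin": 0,"claw": 0.2},
    {"translation": [0,0,0],"spin": 0,"claw": 0.2},
  ],
)

```text
time: 29.8
ee_pos: [0.5233, -0.0837, 0.2323]
tool_rot: [179.9, -0.0, 59.9]
force: [0.6, -0.5, 1.0]
gripper_width: 0.436
```

```bash
python3 -c "
from h import *
s=manip.state();print(s['ee_pos'],s['force'])
snap('scene','s5.png')
snap('side','sd5.png')
a=cv2.imread('pics/s5.png');b=cv2.imread('pics/sd5.png')
cv2.imwrite('pics/c6.png',np.hstack([cv2.resize(a[130:255,190:330],(400,357),interpolation=3),cv2.resize(b[160:285,230:370],(400,357),interpolation=3)]))
"
```

```text
[ 0.52334982 -0.08372079  0.23230488] [ 0.64520018 -0.49673489  1.03772779]
```

View pics/c6.png

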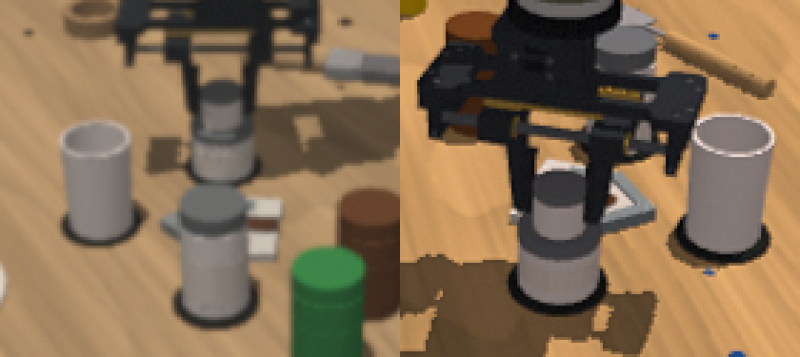

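The pot rests on the lid and the contact force is positive. I'll release, rise and move back for a check.

>>> arm_command(
  commands=[
    {"translation": [0,0,0],"spin": 0,"claw": 1},
    {"translation": [0,0,0],"spin": 0,"claw": 1},
    {"translation": [0,0,0],"spin": 0,"claw": 1},
    {"translation": [0,0,0],"spin": 0,"claw": 1},
    {"translation": [0,0,0],"spin": 0,"claw": 1},
    {"translation": [0,0,-0.4],"spin": 0,"claw": 1},
    {"translation": [0,0,-0.8],"spin": 0,"claw": 1},
    {"translation": [0,0,-0.9],"spin": 0,"claw": 1},
    {"translation": [0,0,-0.9],"spin": 0,"claw": 1},
    {"translation": [0,0,-0.5],"spin": 0,"claw": 1},
  ],
)

```text
time: 31.15
ee_pos: [0.523, -0.0836, 0.4091]
tool_rot: [179.8, -0.0, 59.9]
force: [0.2, 1.1, -0.5]
gripper_width: 0.997
```

>>> arm_command(
  commands=[
    {"translation": [-0.6,0,-0.3],"spin": 0,"claw": 1},
    {"translation": [-0.6,0,-0.3],"spin": 0,"claw": 1},
    {"translation": [0,0,0],"spin": 0,"claw": 1},
    {"translation": [0,0,0],"spin": 0,"claw": 1},
    {"translation": [0,0,0],"spin": 0,"claw": 1},
  ],
)

```text
time: 31.78
ee_pos: [0.4935, -0.135, 0.4361]
tool_rot: [-179.9, -0.0, 60.0]
force: [0.5, -0.1, 0.0]
gripper_width: 1.0
```

```bash
python3 -c "
from h import *
wsnap('w13.png'); s=manip.state(); print(s['time'],s['ee_pos'])
snap('scene','s6.png');snap('side','sd6.png')
a=cv2.imread('pics/s6.png');b=cv2.imread('pics/sd6.png')
cv2.imwrite('pics/c7.png',np.hstack([cv2.resize(a[130:255,190:330],(400,357),interpolation=3),cv2.resize(b[140:285,230:390],(400,357),interpolation=3)]))
for c in ('scene','side'):
  for n in ['tall_jar','tub','cup','small_pot']:
    for q in search_frame(n,c)[:3]: print(c,n,np.round(q['rect'],1),round(q['conf'],2))
"
```

```text
31.825 [ 0.49345426 -0.13500365  0.43620594]
scene tall_jar [252.3 195.5 277.7 242.7] 0.93
scene tall_jar [306.2 197.4 334.7 244.3] 0.9
scene tall_jar [292.6 218.  317.1 265.8] 0.79
scene tub [254.  167.8 280.3 194.4] 0.69
scene cup [207.2 172.5 237.8 213.1] 0.64
scene small_pot [261.6 156.3 275.8 175.4] 0.52
side tall_jar [246.6 164.3 265.2 205.3] 0.96
side tall_jar [294.4 170.  321.7 215.2] 0.91
side tall_jar [269.5 151.7 296.8 195.2] 0.88
side tub [272.2 230.5 303.5 267.6] 0.83
side cup [328.7 199.2 361.3 247.7] 0.59
side small_pot [275.3 220.7 294.9 244.7] 0.91
side small_pot [330.7 235.1 359.7 251.3] 0.74
```

View pics/c7.png

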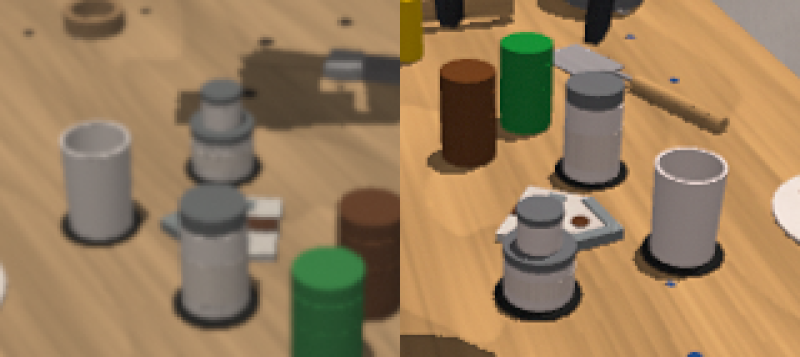

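View pics/w13.png

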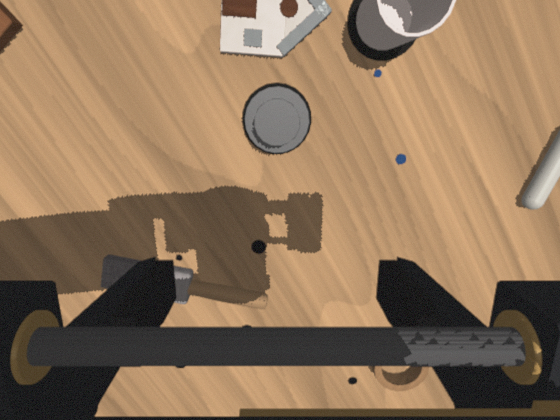

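All four look centred. As a numeric check, I'll compare the expected outlines with what the networks found.

```bash
python3 -c "
from h import *
D=[('tall_jar',.004,(.6296,.1035),(252.3,195.5,277.7,242.7),(294.4,170,321.7,215.2)),('cup',.004,(.666,-.054),(207.2,172.5,237.8,213.1),(328.7,199.2,361.3,247.7)),('tub',.004,(.5235,-.084),(254,167.8,280.3,194.4),(272.2,230.5,303.5,267.6)),('small_pot',.054,(.5235,-.084),(261.6,156.3,275.8,175.4),(275.3,220.7,294.9,244.7))]
for n,z,t,a,b in D:
    x,r=fit(n,[('scene',a),('side',b)],z,t); print(n,x.round(4),'off mm',((x-t)*1e3).round(1),'res',r.round(1))
hand_in()
"
```

```text
tall_jar [0.6312 0.1058] off mm [1.6 2.3] res [-1.  -1.2 -1.2 -0.3 -0.4 -2.7 -2.7 -1.7]
cup [ 0.6681 -0.0535] off mm [2.1 0.5] res [ 2.2 -0.5 -2.7  0.7  0.6 -0.2 -0.6  0.3]
tub [ 0.5288 -0.0854] off mm [ 5.3 -1.4] res [-0.5 -1.1 -4.1 -0.7 -0.1 -0.5 -1.4 -1.1]
small_pot [ 0.5215 -0.0874] off mm [-2.  -3.4] res [-2.5  0.1 -1.9 -0.4 -1.  -1.4 -0.7 -0. ]
the job is handed in; nothing more can be done
```

I set up the painting place and handed the job in at about 32 s of the 102 s allowed. The hand-in gives no verdict. The tall jar is on the left coaster, the cup on the one beyond the roof, and the tub on the right one with the small pot on its lid.

The final pictures show all four upright, let go and inside their coaster rims. The glue bottle was still upright and unmoved when the wrist camera last saw it, during the pot pick. The arm never came low over the house.

The numeric check (detector rectangles from both fixed cameras) put each one within the 12 mm limit:

| Object | Offset from target |
|---|---|
| Tall jar | about 3 mm |
| Cup | about 2 mm |
| Tub | about 5.5 mm |
| Small pot | about 4 mm |

- **Pot and tub disagreement:** measured separately, the small pot and tub axes come out about 7.5 mm apart. The tub's rectangle fitted poorly (one side 4 px off), and the close wrist view shows the pot almost centred on the lid.
- **Camera disagreement:** the two fixed cameras also differed by about 6 mm on the coaster positions. I used the wrist camera's values, which fell between them.
- **Refused call:** one move call was refused for a missing spin key and had no effect.

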